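Press the dust cap into the fan bearing housing

TASK

Set the loose orange dust cap spigot-down into the open bore of the green bearing housing and let go of it, then take the pusher and press the cap straight down at its middle until it snaps fully home, its flange flat on the housing. Do not push it home with the fingers. Finally stand the pusher upright back on the blue tray, and leave the grease jar and the wrench where they are.

Things in the scene. Friction and masses are not known exactly. Their poses are not given: they have to be found in the camera images.
- cap: loose orange plastic dust cap, 80 g, round, 28 mm high, standing spigot-down on the bench. Origin at the centre of its underside, z up its axis. From the bottom: cone from 32 mm diameter to 40 mm at 9 mm, land of 40 mm from 9 to 12 mm, groove of 34 mm from 12 to 20 mm, flange of 50 mm from 20 to 28 mm with a flat top (black dot in its middle). Grasp it by the flange rim
- cap_top (a point): centre of the flat top of the cap, 28 mm above the cap's origin
- housing: open green cast bearing housing, fixed: 100 x 100 x 14 mm foot plate with four bolts, on it a round boss of 72 mm diameter whose flat top face is 45 mm above the bench, with a bore of 42 mm diameter, 31 mm deep. Four sprung steel balls stand 3 mm proud of the bore wall, 4.5 mm below the face. Origin at the centre of its underside, z up
- mouth (a point): centre of the housing's bore at its top face, z up. A cap let go in the bore rests on the balls with its origin 7 to 10 mm below this point (flange 10 to 13 mm proud). Pushing it past the balls takes about 10 to 20 N; they then snap into its groove. Home, the flange lies on the face and the cap's origin is 20 mm below this point
- capped: a second green housing of the same shape, fixed, already finished with its own orange cap pressed home (top 53 mm above the bench); nothing to do there. Origin at the centre of its underside
- pusher: hand pusher standing upright on the tray, 200 g, 80 mm high: flat aluminium nose of 40 mm diameter from 0 to 25 mm, above it a round black handle of 24 mm diameter from 25 to 80 mm. Origin at the centre of the nose's flat underside, z up its axis. Grasp it by the handle, from above; fingertips may bear on the shoulder at 25 mm
- tray: fixed shallow blue plastic tray, 120 x 120 mm, rim 12 mm high and 4 mm wide, floor 4 mm above the bench. Origin at the centre of its underside
- grease: loose white grease jar with a red cap, 60 mm diameter, 75 mm high; leave alone. Origin at the centre of its underside
- wrench: loose steel wrench, 160 mm long, lying flat on the bench; leave alone. Origin under its middle
Not all that is in view belongs to the job. What is meant by the tray is not brown, and is the larger of those in its own colour.

How it is judged:
On the way, in this order (a step that is already met when the one before it is completed fails the run):
1. the cap rests in the housing's bore, still proud of the face, and the fingers have let go of it (horizontal distance between cap and mouth below 0.006 m and z of cap in the frame of mouth between -0.0145 and -0.003 m and angle between cap's own z axis and vertical below 0.3 rad and contact force between the fingers and cap below 0.2 N), for 0.2 s.
2. the cap is home, flange flat on the housing, with the upright pusher's nose on the middle of its top (within 12 mm) (z of cap in the frame of mouth below -0.0175 m and angle between cap's own z axis and vertical below 0.08 rad and distance between pusher and cap_top below 0.012 m and angle between pusher's own z axis and vertical below 0.2 rad), for 0.05 s.
At the end, for the whole second after the job is handed in: the cap sits in the open housing's bore with its flange within 2.5 mm of the top face, centred within 4 mm and level within 0.08 rad; the pusher stands upright (within 0.1 rad) on the floor of the blue tray; both at rest (horizontal distance between cap and mouth below 0.004 m and z of cap in the frame of mouth below -0.0175 m and angle between cap's own z axis and vertical below 0.08 rad and angle between pusher's own z axis and vertical below 0.1 rad and z of pusher in the frame of tray between 0.001 and 0.008 m and x of pusher in the frame of tray between -0.05 and 0.05 m and y of pusher in the frame of tray between -0.05 and 0.05 m and linear speed of each of pusher, cap below 0.02 m/s); the robot touches nothing.
It fails at once if the cap is pushed past the balls by the fingers or the arm instead of the pusher (horizontal distance between cap and mouth below 0.02 m and z of cap in the frame of mouth below -0.0145 m and contact force between any of the fingers, the arm and cap above 1 N).
It fails at once if the grease jar is moved more than 30 mm or tipped over (distance of grease from where it was at the start of the episode above 0.03 m or angle between grease's own z axis and vertical above 0.5 rad).
It fails at once if the wrench is moved more than 30 mm (distance of wrench from where it was at the start of the episode above 0.03 m).
It also fails if it takes over 58 s, if anything falls off the work surface, if the arm or the gripper's body presses on something with over 40 N, if the wrist force passes 120 N, or if a joint passes its speed limit or range.

ROBOT

A 7-joint arm with a two-finger parallel gripper is mounted at the origin on the work surface. World frame = base frame: x ahead of the robot, y to its left, z up, the work surface at z = 0. Lengths are in m, angles in rad, forces in N, time in s.
With the tool pointing down it reaches from about 0.4 to 0.875 m from the base axis. Payload 6.5 kg.
Tool frame: the origin (TCP) lies at the very end of the fingers, on their centre line; the grasp point (between the pads) lies 19 mm behind it; z points along the fingers, y is the line along which they close (so a half turn about z gives the same grasp; the last joint's range is limited). The gripper opens to 85 mm and grips with 20 to 120 N. Pads are 22 mm wide; open, the fingers measure 114 mm over their backs; the gripper's body (76 mm by 85 mm) begins 54 mm behind the grasp point. The pads swing forward as they close: fully open they stand 13 mm farther back than shut.
Start: joints at [-1.175, 0.536, -0.004, 1.538, 0.003, 1.067, -0.071], TCP at [0.29, 0.582, 0.206] pointing down, gripper open.
Joint ranges: [-2.7, 2.7], [-0.37, 2.16], [-1.27, 1.26], [0.24, 2.4], [-1.31, 4.45], [0.19, 1.91], [-2.76, 2.76]. Speed limits (rad/s): [2.39, 2.39, 3.14, 3.14, 3.14, 3.14, 3.14].

INTERFACE

Orientations are given as a unit quaternion [x, y, z, w].
In Python, from cell import read_state, optics, workorder gives the robot as it stands.
- The arm moves only by the shell command python3 -m crank 'ROWS'. ROWS is JSON, a list of rows, each a list of 5 numbers: the opening, from -1 (shut) to 1 (fully open), so that 0 is half open, then the shift along the tool's x, y, z in mm, then the turn about the tool's z in rad. In form: [[hand, x, y, z, turn], ...]. A call has 1 to 8 rows; each row is the pose to reach, as a shift and turn from the pose commanded when the call began, along the tool's axes at that moment; what a row does not reach only later rows make up. A row lasts 1/8 s, in which the tool goes at most 62.5 mm and 10.7 degrees, less where a joint would pass 70% of its speed; a pose out of reach is approached as far as the arm can. A call with a gripper value outside its range is refused whole. The fingers move at their own pace and stop on an object; the grip force is fixed at half the most. Time passes only in rows, so rows that repeat a pose let the fingers close. It gives the time, the measured TCP pose, the force, the opening and the grip force at its end, in the units of the state.
- read_state(): the state, without advancing time (a new reading comes with each control period).
- optics.camera(name): name is "side" or "top"; returns the picture (480x640x3 uint8, red, green, blue); there is no depth.
- optics.camera_params(name): a dict with "camera_matrix" (3x3 intrinsics, pixels), "k1" (the pictures are not rectified: a ray, as slopes to the right and down, at radius r is drawn at 1 + k1 r^2 times it, then the intrinsics apply), "extrinsics" (4x4, takes a point from camera to world coordinates). Camera axes: x right, y down, z forward; pixel columns grow to the right and rows downward; lengths in m; the calibration is good to about 2 mm. A picture is of the moment at which its call begins. camera_params takes no time and is no camera call.
- workorder.hand_in(): hands the job in; it is judged then, once.
The state is a dict: "clock": time; "joint_positions": joint angles; "dq": joint speeds; "tau": joint torques, N m; "eef_pos": TCP position; "tcp_rot": TCP orientation; "ft_force": force on the tool from outside, world axes, zero at the start; "wrist_torque": the same for the moment, N m; "grip_width": finger opening in m; "finger_force": force on a finger pad.
Only numpy, scipy, OpenCV 4.12 (cv2) and the standard library are available. Lean on these libraries where they do the work, as an engineer would, in place of code of your own. Each camera call takes 0.05 s, during which the arm holds its last target. There are 200 camera calls.

## Working session

There is one attempt and no reset: what is moved stays moved. The work goes in short steps, Python scripts to look and compute and a shell command to move; the robot and the scene stay as the last step left them, time stands still between calls to the robot, and variables do not carry over. Pictures are saved under pics/ and viewed, at most 10 in all, crops included, and the job is handed in when it is done.

```bash
ls; mkdir -p pics
python3 - <<'E'
from cell import read_state, optics, workorder
import cv2
s=read_state(); print(s)
for n in("side","top"):
    cv2.imwrite(f"pics/{n}0.png",optics.camera(n)[:,:,::-1]); print(n,optics.camera_params(n))
E
```

```text
pics
{'clock': 0.0, 'joint_positions': array([-1.17518336,  0.53717535, -0.00441531,  1.53887486,  0.00261203,
        1.0672628 , -0.07120801]), 'dq': array([-1.22271186e-04,  4.28160635e-04, -8.47743258e-05,  5.57575867e-05,
       -1.65575999e-04, -2.71213625e-03, -1.60867418e-03]), 'tau': array([ 3.99336459e-04, -5.83416259e+01,  1.04864772e+00, -2.59104842e+01,
        1.22853860e-02,  9.56184987e-03, -6.79086406e-05]), 'eef_pos': array([0.28936029, 0.58129604, 0.20470671]), 'tcp_rot': array([ 2.28835763e-01,  9.73464667e-01, -8.48515777e-04, -1.23326544e-04]), 'ft_force': array([ 0.32822814,  0.01494798, -0.48957572]), 'wrist_torque': array([ 0.04727994, -0.03316312, -0.00822858]), 'finger_force': 0.0, 'grip_width': 0.08524710001085802}
side {'camera_matrix': array([[468.32504284,   0.        , 321.42862761],
       [  0.        , 468.32504284, 238.95576965],
       [  0.        ,   0.        ,   1.        ]]), 'k1': -0.013837962974528491, 'extrinsics': array([[ 0.99713772, -0.0600214 ,  0.045976  ,  0.50300043],
       [-0.07513967, -0.7192244 ,  0.69070276, -0.72282798],
       [-0.00838988, -0.69218039, -0.72167577,  0.85570407],
       [ 0.        ,  0.        ,  0.        ,  1.        ]])}
top {'camera_matrix': array([[458.34007068,   0.        , 317.46005453],
       [  0.        , 458.34007068, 243.65374289],
       [  0.        ,   0.        ,   1.        ]]), 'k1': -0.1094762014984051, 'extrinsics': array([[-0.09134942, -0.97487478,  0.20316116,  0.31429015],
       [-0.99580036,  0.08818138, -0.02461093,  0.03198538],
       [ 0.00607754, -0.20455615, -0.97883596,  1.20198253],
       [ 0.        ,  0.        ,  0.        ,  1.        ]])}
```

View pics/top0.png

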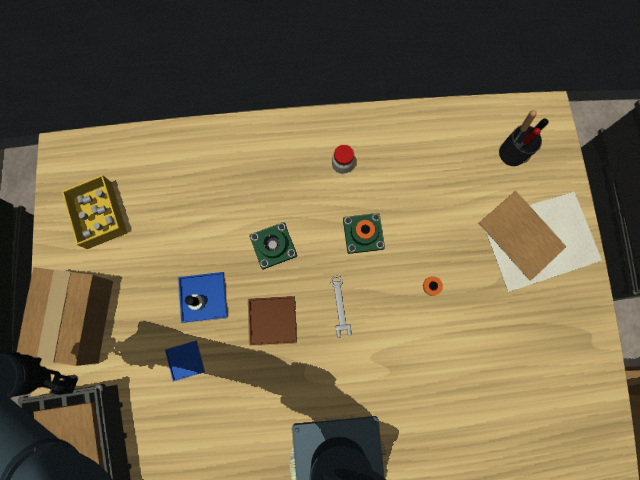

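View pics/side0.png

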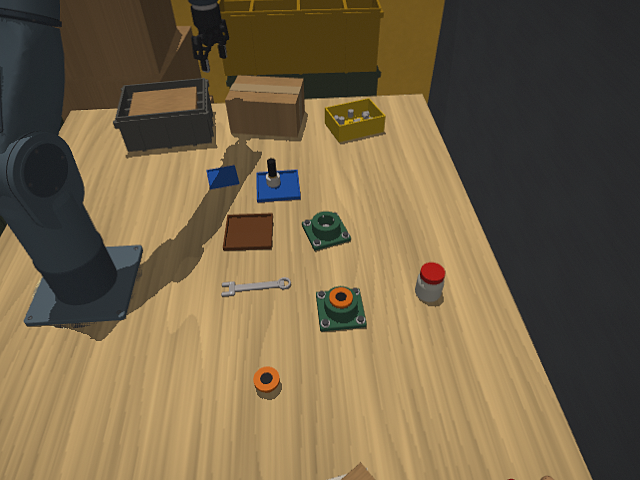

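Top view: the loose cap is at (432,286). The other orange cap, at (365,230), sits in the finished housing. The open housing is at (273,243). For the tray there is large blue at (203,297) with the pusher at (195,301), small blue at (185,360) and brown at (272,320). The wrench is at (341,307) and the grease jar at (344,157). In the side view the cap is at (266,379), the housing at (326,222) and the pusher at (272,172).

My choice: cap (432,286), housing (273,243), larger blue tray (203,297). Next I measure these and check them in one close crop.

```bash
cat > h.py <<'E'
import numpy as np, cv2
from cell import read_state, optics
def ray(n,px):
    p=optics.camera_params(n);d=np.array([p['k1'],0,0,0,0.])
    q=cv2.undistortPoints(np.array([[px]],float),p['camera_matrix'],d)[0,0]
    E=p['extrinsics'];return E[:3,3],E[:3,:3]@[q[0],q[1],1]
def onz(n,px,z):
    o,v=ray(n,px);return o+v*(z-o[2])/v[2]
def tri(a,b):
    (o,u),(p,v)=ray('top',a),ray('side',b)
    s,t=np.linalg.lstsq(np.c_[u,-v],p-o,rcond=None)[0]
    return (o+s*u+p+t*v)/2,np.linalg.norm(o+s*u-p-t*v)
def proj(n,P):
    p=optics.camera_params(n);E=np.linalg.inv(p['extrinsics']);c=E[:3,:3]@P+E[:3,3]
    x=c[:2]/c[2];x=x*(1+p['k1']*(x@x));K=p['camera_matrix'];return K[:2,:2]@x+K[:2,2]
def hsv(im): return cv2.cvtColor(im,cv2.COLOR_RGB2HSV)
def blobs(im,lo,hi,amin=60,box=None):
    m=cv2.inRange(hsv(im),lo,hi)
    if box: k=np.zeros_like(m);k[box[1]:box[3],box[0]:box[2]]=255;m&=k
    c,_=cv2.findContours(m,cv2.RETR_EXTERNAL,cv2.CHAIN_APPROX_NONE)
    return [x for x in c if cv2.contourArea(x)>amin]
E
python3 - <<'E'
from h import *
T=optics.camera('top');S=optics.camera('side')
for n,im in(('top',T),('side',S)):
    for nm,lo,hi in(('orange',(5,150,100),(20,255,255)),('blue',(100,150,60),(125,255,255)),('green',(50,60,20),(90,255,255))):
        for c in blobs(im,lo,hi):
            x,y,w,h=cv2.boundingRect(c);e=cv2.fitEllipse(c);r=cv2.minAreaRect(c)
            z={'orange':.028,'blue':.012,'green':.03}[nm]
            if w<100:print(n,nm,(x,y,w,h),'ell',np.round(e[0],1),np.round(e[1],1),'rect',np.round(r[0],1),round(r[2]),'onz',np.round(onz(n,e[0],z),4))
a=cv2.resize(T[210:340,160:300],None,fx=4,fy=4,interpolation=2)[:,:,::-1][:, :400]
a=cv2.resize(T[215:315,235:315],None,fx=5,fy=5,interpolation=2)
b=cv2.resize(S[130:250,240:360],None,fx=4,fy=4,interpolation=2)[:500]
c=cv2.resize(S[355:405,240:295],None,fx=5,fy=5,interpolation=2)
o=np.zeros((500,800,3),np.uint8);o[:500,:320]=a[:,:320];o[:480,320:800]=b
cv2.imwrite('pics/crop.png',o[:,:,::-1])
cv2.imwrite('pics/cap.png',c[:,:,::-1])
E
```

```text
top orange (251, 299, 45, 46) ell [271.8 322.3] [44.1 49.4] rect [272.7 321.3] 87 onz [0.3656 0.1363 0.028 ]
top orange (423, 276, 20, 20) ell [432.7 285.6] [18.5 19. ] rect [432.8 285.8] 45 onz [ 0.4203 -0.2849  0.028 ]
top orange (356, 220, 19, 19) ell [365. 229.] [18.3 18.6] rect [365. 229.] 90 onz [ 0.586 -0.126  0.028]
top blue (166, 341, 38, 40) ell [184.4 360.5] [35.  37.6] rect [184.  360.5] 74 onz [0.2881 0.3685 0.012 ]
top blue (179, 272, 48, 50) ell [202.1 296.9] [51.2 53.6] rect [201.9 296.7] 85 onz [0.4471 0.3145 0.012 ]
top green (252, 225, 45, 44) ell [273.3 246.4] [39.5 40.4] rect [272.7 245.4] 69 onz [0.5607 0.118  0.03  ]
top green (344, 214, 40, 39) ell [363.  234.2] [39.3 39.6] rect [363.1 233.1] 83 onz [ 0.572  -0.1191  0.03  ]
side orange (253, 366, 27, 26) ell [266.  378.4] [23.7 26.2] rect [266.  378.5] 45 onz [ 0.4225 -0.2897  0.028 ]
side orange (329, 287, 24, 20) ell [340.5 296.7] [19.  22.9] rect [340.5 296.5] 90 onz [ 0.5842 -0.1088  0.028 ]
side orange (201, 43, 29, 60) ell [215.8  75.8] [20.7 55.4] rect [213.2  74.5] 75 onz [0.2285 0.9371 0.028 ]
side orange (377, 0, 67, 102) ell [407.8  44.8] [ 65.2 118.9] rect [409.3  49.6] 2 onz [0.9883 1.1321 0.028 ]
side orange (172, 0, 26, 36) ell [183.6  15.5] [17.4 39.5] rect [183.7  17.6] 73 onz [0.0331 1.5369 0.028 ]
side blue (257, 170, 43, 32) ell [278. 186.] [32.3 48.5] rect [277.3 185.5] 86 onz [0.4507 0.3001 0.012 ]
side blue (207, 166, 32, 23) ell [222.1 176.8] [20.5 34.3] rect [222.3 176.7] 79 onz [0.2912 0.3549 0.012 ]
side green (316, 287, 50, 45) ell [339.6 310.2] [44.6 49.4] rect [340.4 307.8] 83 onz [ 0.5783 -0.1457  0.03  ]
side green (302, 212, 49, 38) ell [325.2 230.4] [35.9 43.2] rect [325.4 230.3] 63 onz [0.5673 0.096  0.03  ]
```

View pics/crop.png

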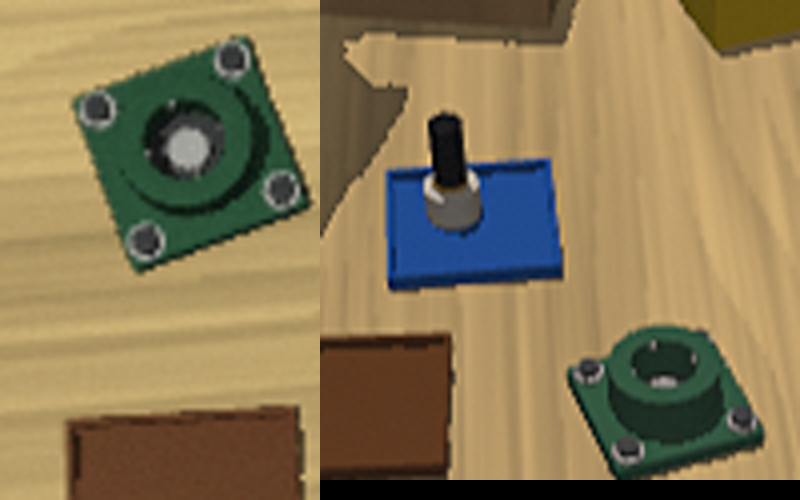

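The crop shows the open housing's bore at top pixel ≈(272,243) and side ≈(325,220), and the pusher upright on the large blue tray. Next I measure the black dot, bore rim and handle top in both views.

Run:
```python
from h import *
T=optics.camera('top');S=optics.camera('side')
def dark(im,box,vmax):
    x0,y0,x1,y1=box;g=im[y0:y1,x0:x1].max(2)
    w=np.clip(vmax-g.astype(float),0,None);yy,xx=np.mgrid[y0:y1,x0:x1]
    return np.array([(w*xx).sum(),(w*yy).sum()])/w.sum()
for nm,bt,bs,z in(('cap',(427,280,438,292),(260,371,273,386),.028),('capped',(360,224,371,235),(335,291,347,302),.053)):
    a=dark(T,bt,120);b=dark(S,bs,120);P,g=tri(a,b)
    print(nm,a,b,P.round(4),round(g,4),onz('top',a,z).round(4),onz('side',b,z).round(4))
# boss hole
for n,im,box in(('top',T,(245,215,302,275)),('side',S,(298,205,355,252))):
    x0,y0,x1,y1=box;k=cv2.resize(im[y0:y1,x0:x1],None,fx=4,fy=4,interpolation=2);h=hsv(k)
    m=cv2.inRange(h,(50,110,45),(90,255,255))
    c,hi=cv2.findContours(m,cv2.RETR_CCOMP,cv2.CHAIN_APPROX_NONE)
    for q,hh in zip(c,hi[0]):
        if hh[3]>=0 and cv2.contourArea(q)>400:
            for t,e in(('ell',cv2.fitEllipse(q)),('hull',cv2.fitEllipse(cv2.convexHull(q)))):
                p=(np.array(e[0])+.5)/4-.5+[x0,y0];print(n,t,'hole',p.round(1),np.round(np.array(e[1])/4,1),onz(n,p,.045).round(4))
# pusher handle black
for n,im,box in(('top',T,(182,288,212,315)),('side',S,(262,152,284,180))):
    for c in blobs(im,(0,0,0),(180,255,50),20,box):
        print(n,'handle',cv2.boundingRect(c),cv2.minAreaRect(c),cv2.contourArea(c))
k=np.zeros((500,800,3),np.uint8)
k[:,:400]=cv2.resize(T[283:318,182:210],(400,500),interpolation=0);k[:,400:]=cv2.resize(S[150:195,256:292],(400,500),interpolation=0)
cv2.imwrite('pics/push.png',k[:,:,::-1])
```

```text
cap [433.01842665 285.36516655] [265.86842428 378.00600858] [ 0.4216 -0.2868  0.024 ] 0.0006 [ 0.421  -0.2858  0.028 ] [ 0.4223 -0.2888  0.028 ]
capped [364.94605309 228.89865564] [340.54995181 296.26389335] [ 0.5819 -0.1232  0.0487] 0.0009 [ 0.5805 -0.1226  0.053 ] [ 0.582  -0.1262  0.053 ]
top ell hole [271.5 242.6] [16.7 17.1] [0.5678 0.1209 0.045 ]
top hull hole [271.4 242.6] [17.3 17.6] [0.5679 0.121  0.045 ]
top ell hole [272.  243.3] [27.3 30.2] [0.566  0.1196 0.045 ]
top hull hole [274.3 244.4] [25.7 29.4] [0.5625 0.1139 0.045 ]
top handle (186, 296, 13, 10) ((192.0, 300.5), (9.0, 12.0), 90.0) 84.5
side handle (267, 159, 9, 18) ((271.3902587890625, 167.51220703125), (17.448184967041016, 7.730207920074463), 83.6598129272461) 111.5
```

View pics/push.png

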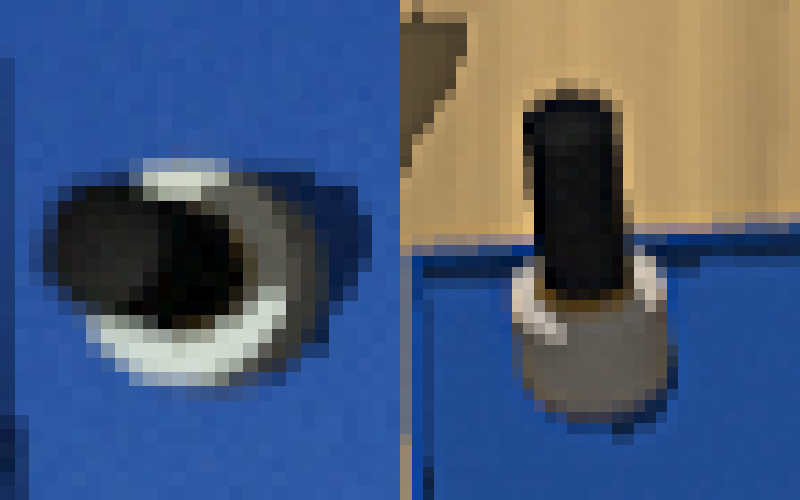

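Handle top in the top view is at about (189,299), in the side view at about (270,160). The pusher stands upright, in the left part of the tray. The two views differ by about 3 mm, so I average them and refine with the grasp. First I move clear towards the middle.

```bash
cat >> h.py <<'E'
from scipy.spatial.transform import Rotation as R
def d(*P):
    s=read_state();r=R.from_quat(s['tcp_rot'])
    for p in P: print('d mm',(r.inv().apply(np.array(p)-s['eef_pos'])*1000).round(1))
    x=r.apply([0,1,0]);print('tcp',s['eef_pos'].round(4),'yaxis deg',np.degrees(np.arctan2(x[1],x[0])).round(2),'t',s['clock'],'tilt',r.apply([0,0,1]).round(4),'w',s['grip_width'],'F',s['ft_force'].round(1))
E
python3 -m crank '[[1,-385,-256,0,0],[1,-385,-256,0,0],[1,-385,-256,0,0],[1,-385,-256,0,0],[1,-385,-256,0,0],[1,-385,-256,0,0],[1,-385,-256,0,0],[1,-385,-256,0,0]]'
python3 - <<'E'
from h import *
d((.4216,-.287,.12))
print(onz('top',(189.2,299.3),.084),onz('side',(270.2,160.5),.084),tri((189.2,299.3),(270.2,160.5)))
E
```

```text
clock: 1.3
eef_pos: [0.5221, 0.1765, 0.2058]
tcp_rot: [0.232, 0.973, -0.001, 0.001]
ft_force: [-0.0, 1.0, -0.3]
grip_width: 0.0853
finger_force: 0.0
d mm [-119.  -459.    86.4]
tcp [0.5221 0.1765 0.2058] yaxis deg 63.21 t 1.3 tilt [ 0.0011 -0.0015 -1.    ] w 0.08530003595375137 F [-0.   1.  -0.3]
[0.43590002 0.329696   0.084     ] [0.43524242 0.3229119  0.084     ] (array([0.43561756, 0.33102328, 0.07827246]), np.float64(0.0018308014333368052))
```

```bash
python3 -m crank '[[1,-119,-459,60,0],[1,-119,-459,60,0],[1,-119,-459,60,0],[1,-119,-459,60,0],[1,-119,-459,60,0],[1,-119,-459,60,0],[1,-119,-459,60,0],[1,-119,-459,60,0]]'
python3 - <<'E'
from h import *
d((.4216,-.287,.005))
E
```

```text
clock: 2.3
eef_pos: [0.421, -0.2859, 0.1455]
tcp_rot: [0.23, 0.973, -0.0, 0.0]
ft_force: [1.3, -0.1, 0.4]
grip_width: 0.0857
finger_force: 0.0
d mm [ -0.9  -0.6 140.5]
tcp [ 0.421  -0.2859  0.1455] yaxis deg 63.38 t 2.3 tilt [ 1.e-04 -1.e-03 -1.e+00] w 0.0856685244871009 F [ 1.3 -0.1  0.4]
```

```bash
python3 -m crank '[[1,-1,-1,60,0],[1,-1,-1,110,0],[1,-1,-1,135,0],[1,-1,-1,135,0],[-1,-1,-1,135,0],[-1,-1,-1,135,0],[-1,-1,-1,135,0],[-1,-1,-1,135,0]]'
python3 -m crank '[[-1,0,0,0,0],[-1,0,0,0,0],[0.6,0,0,0,0],[0.6,0,0,0,0],[0.6,0,0,0,0]]'
python3 - <<'E'
from h import *
d((.4216,-.287,.01)); print(read_state()['joint_positions'].round(2))
E
```

```text
clock: 3.3
eef_pos: [0.4231, -0.2842, 0.0111]
tcp_rot: [0.229, 0.973, -0.0, 0.0]
ft_force: [-1.1, 0.4, -0.6]
grip_width: 0.0122
finger_force: 0.0
clock: 3.92
eef_pos: [0.4227, -0.2841, 0.0106]
tcp_rot: [0.229, 0.973, -0.0, -0.0]
ft_force: [1.0, 0.4, 0.0]
grip_width: 0.054
finger_force: 0.0
d mm [-0.3 -3.1  0.6]
tcp [ 0.4227 -0.2841  0.0106] yaxis deg 63.54 t 3.925 tilt [-0. -0. -1.] w 0.05398694052611642 F [1.  0.4 0. ]
[ 0.33  0.62  0.22  2.03 -0.26  0.51  1.85]
```

The fingers closed to 12 mm without holding the cap. I rise and look.

```bash
python3 -m crank '[[1,0,0,0,0],[1,0,0,-60,0],[1,0,0,-110,0],[1,0,0,-110,0]]'
python3 - <<'E'
from h import *
T=optics.camera('top');S=optics.camera('side')
k=np.zeros((600,800,3),np.uint8)
k[:,:400]=cv2.resize(T[240:330,390:450],(400,600),interpolation=2);k[:,400:]=cv2.resize(S[320:440,220:300],(400,600),interpolation=2)
cv2.imwrite('pics/miss.png',k[:,:,::-1])
E
```

```text
clock: 4.42
eef_pos: [0.4252, -0.2857, 0.1241]
tcp_rot: [0.229, 0.973, -0.001, 0.004]
ft_force: [-0.2, 0.8, -0.1]
grip_width: 0.0854
finger_force: 0.0
```

View pics/miss.png

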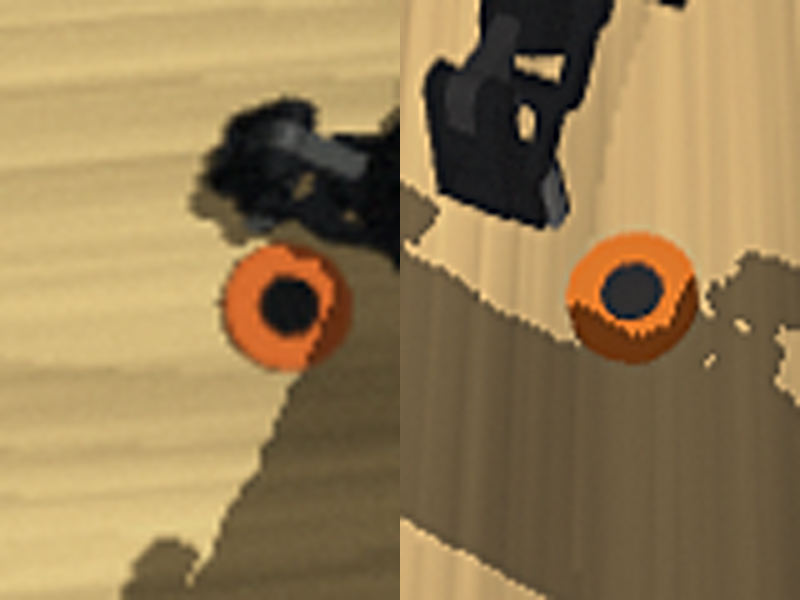

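Run:
```python
from h import *
s=read_state();P=s['eef_pos'];r=R.from_quat(s['tcp_rot'])
for n in('top','side'):
    print(n,'tcp',proj(n,P).round(),[proj(n,P+r.apply(v)).round() for v in([0,.043,-.013],[0,-.043,-.013],[0,0,-.1])])
T=optics.camera('top');S=optics.camera('side')
k=np.zeros((600,800,3),np.uint8)
k[:,:400]=cv2.resize(T[200:350,370:470],(400,600),interpolation=2);k[:,400:]=cv2.resize(S[200:425,190:340],(400,600),interpolation=2)
cv2.imwrite('pics/wide.png',k[:,:,::-1])
```

```text
top tcp [442. 280.] [array([426., 273.]), array([460., 286.]), array([454., 274.])]
side tcp [261. 351.] [array([271., 327.]), array([249., 367.]), array([255., 318.])]
```

View pics/wide.png

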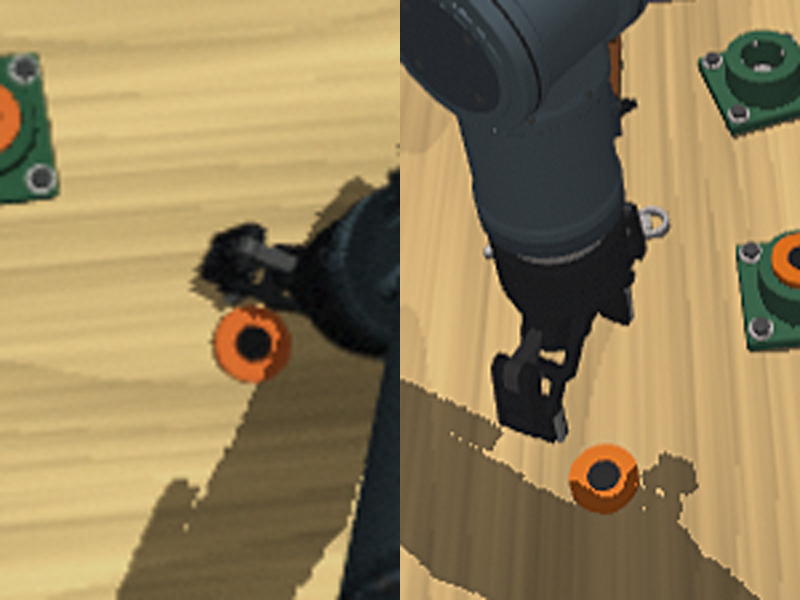

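The picture shows the fingers above and to the left of the cap, about 6 px higher than the TCP reading predicts, and the cap unmoved at top (433,286). I shut the fingers here and compare their imaged tip with the reported TCP.

```bash
python3 -m crank '[[-1,0,0,20,0],[-1,0,0,20,0],[-1,0,0,20,0],[-1,0,0,20,0],[-1,0,0,20,0],[-1,0,0,20,0]]'
python3 - <<'E'
from h import *
s=read_state();P=s['eef_pos'];r=R.from_quat(s['tcp_rot']);print(r.as_matrix().round(3))
for n in('top','side'): print(n,'tcp',proj(n,P).round(1),[proj(n,P+r.apply(v)).round(1) for v in([.011,0,0],[-.011,0,0],[0,0,-.02])])
T=optics.camera('top');S=optics.camera('side')
k=np.zeros((600,800,3),np.uint8)
k[:,:400]=cv2.resize(T[230:320,400:460],(400,600),interpolation=2);k[:,400:]=cv2.resize(S[290:410,220:300],(400,600),interpolation=2)
for n,o,sc,ox in(('top',(400,230),6.667,0),('side',(220,290),5,400)):
    q=(proj(n,P)-o)*sc;cv2.drawMarker(k,(int(q[0]+ox),int(q[1])),(255,0,255),0,14,2)
cv2.imwrite('pics/shut.png',k[:,:,::-1])
E
```

```text
clock: 5.38
eef_pos: [0.4229, -0.2842, 0.1008]
tcp_rot: [0.229, 0.973, -0.0, 0.0]
ft_force: [-0.7, -0.7, 0.4]
grip_width: 0.0002
finger_force: 0.0
[[-0.895  0.446  0.   ]
 [ 0.446  0.895 -0.   ]
 [-0.     0.    -1.   ]]
top tcp [439.8 281.2] [array([438.4, 285.4]), array([441.2, 277. ]), array([442. , 280.1])]
side tcp [262.4 356.4] [array([257. , 354.3]), array([267.9, 358.4]), array([261.3, 350.6])]
```

View pics/shut.png

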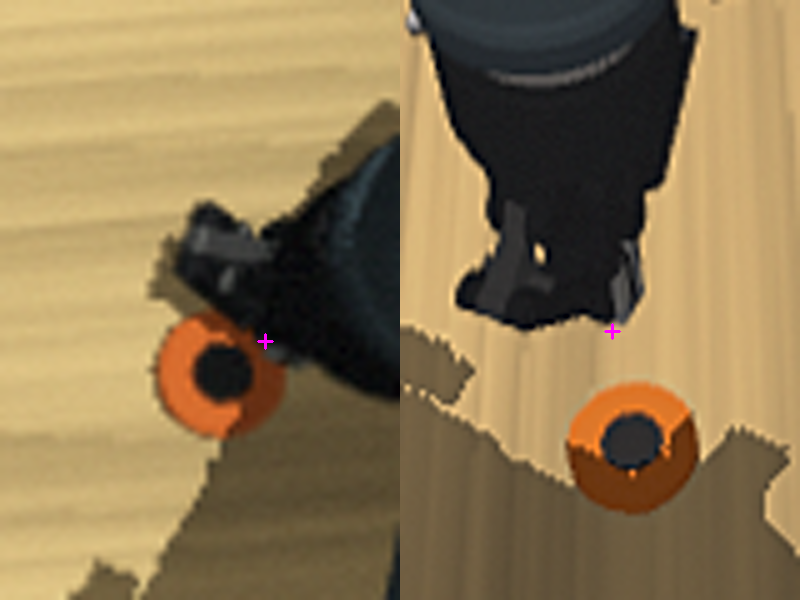

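Run:
```python
from h import *
P=np.array([.2894,.5813,.2047]);r=R.from_quat([.2288,.9735,0,0])
a=cv2.imread('pics/side0.png');b=cv2.imread('pics/top0.png')
k=np.zeros((600,800,3),np.uint8)
k[:,:400]=cv2.resize(b[330:420,20:80],(400,600),interpolation=2);k[:,400:]=cv2.resize(a[0:90,180:240],(400,600),interpolation=2)
for n,o,ox in(('top',(20,330),0),('side',(180,0),400)):
  for v,c in(([0,0,0],(255,0,255)),([0,.0425,-.013],(0,255,0)),([0,-.0425,-.013],(0,255,255)),([0,0,-.073],(255,255,0))):
    p=proj(n,P+r.apply(v));print(n,v,p.round(1));q=(p-o)*6.667;cv2.drawMarker(k,(int(q[0]+ox),int(q[1])),c,0,16,2)
cv2.imwrite('pics/start.png',k)
print(proj('top',np.zeros(3)),proj('side',np.zeros(3)))
```

```text
top [0, 0, 0] [ 65.8 370.1]
top [0, 0.0425, -0.013] [ 46.4 362.5]
top [0, -0.0425, -0.013] [ 79.4 378.4]
top [0, 0, -0.073] [ 47.5 372. ]
side [0, 0, 0] [216.5  76. ]
side [0, 0.0425, -0.013] [223.3  65.4]
side [0, -0.0425, -0.013] [208.   78.4]
side [0, 0, -0.073] [212.2  51.5]
[338.79197574 463.73595329] [ 87.31773451 282.73919119]
```

View pics/start.png

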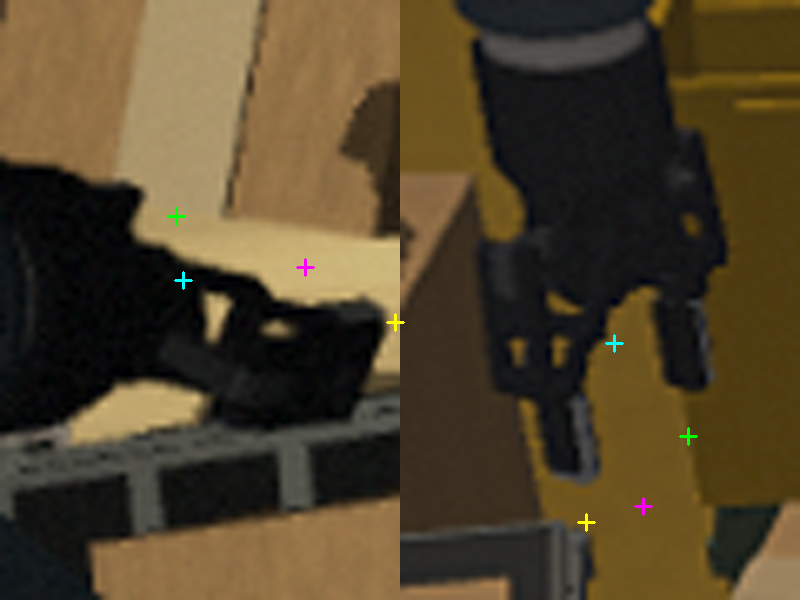

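At the start pose both fingertips also appear about 20 mm higher than the TCP reading implies (7 px in the side view). I settle this by touching the bare bench beside the cap with shut fingers.

```bash
python3 -m crank '[[-1,0,-60,0,0],[-1,0,-70,40,0],[-1,0,-70,70,0],[-1,0,-70,80,0],[-1,0,-70,85,0],[-1,0,-70,85,0]]'
python3 -m crank '[[-1,0,0,4,0],[-1,0,0,8,0],[-1,0,0,8,0]]'
```

```text
clock: 6.22
eef_pos: [0.3922, -0.3469, 0.0162]
tcp_rot: [0.229, 0.974, -0.0, 0.0]
ft_force: [-0.2, -0.2, 0.7]
grip_width: -0.0002
finger_force: 0.0
clock: 6.6
eef_pos: [0.3915, -0.3466, 0.0075]
tcp_rot: [0.229, 0.973, 0.0, -0.0]
ft_force: [0.2, 0.1, 0.6]
grip_width: -0.0
finger_force: 0.0
```

```bash
python3 -m crank '[[-1,0,0,3,0],[-1,0,0,6,0],[-1,0,0,6,0]]'
python3 -m crank '[[-1,0,0,2,0],[-1,0,0,4,0],[-1,0,0,4,0]]'
```

```text
clock: 6.98
eef_pos: [0.3914, -0.3466, 0.0013]
tcp_rot: [0.229, 0.973, 0.0, -0.0]
ft_force: [-0.1, 0.3, 0.9]
grip_width: 0.0001
finger_force: 0.0
clock: 7.35
eef_pos: [0.3914, -0.3467, -0.0026]
tcp_rot: [0.229, 0.973, 0.0, -0.0]
ft_force: [0.5, 0.7, -0.0]
grip_width: 0.0002
finger_force: 0.0
```

```bash
python3 -m crank '[[-1,0,0,3,0],[-1,0,0,6,0],[-1,0,0,6,0]]'
python3 -m crank '[[-1,0,0,2,0],[-1,0,0,4,0],[-1,0,0,4,0]]'
```

```text
clock: 7.72
eef_pos: [0.3914, -0.3466, -0.0087]
tcp_rot: [0.229, 0.973, 0.0, -0.0]
ft_force: [-0.1, -0.9, 0.7]
grip_width: 0.0001
finger_force: 0.0
clock: 8.1
eef_pos: [0.3914, -0.3467, -0.0126]
tcp_rot: [0.229, 0.973, 0.0, -0.0]
ft_force: [-0.5, 1.3, -0.7]
grip_width: -0.0003
finger_force: 0.0
```

Run:
```python
from h import *
S=optics.camera('side');s=read_state();P=s['eef_pos'];p=proj('side',P);print(p)
x,y=int(p[0]),int(p[1]);k=cv2.resize(S[y-60:y+40,x-50:x+50],(600,600),interpolation=2)
cv2.drawMarker(k,(int((p[0]-x+50)*6),int((p[1]-y+60)*6)),(255,0,255),0,16,2);cv2.imwrite('pics/touch.png',k[:,:,::-1])
```

```text
[251.34616555 417.7157921 ]
```

View pics/touch.png

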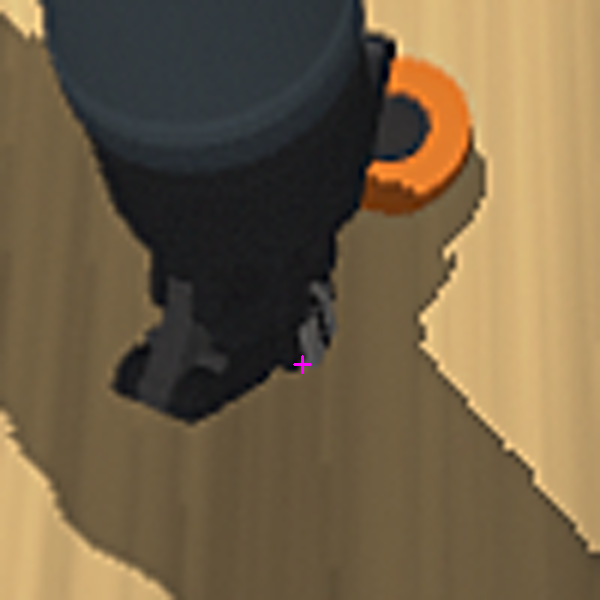

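The shut fingers are still in the air at a reading of −12.6 mm: the tips are at (190,420) and (300,365) in the crop, clear of their shadow. The marker sits right of the hand's axis. So the reported z is biased, and I keep feeling for the bench.

```bash
python3 -m crank '[[-1,0,0,2,0],[-1,0,0,4,0],[-1,0,0,4,0]]'
python3 -m crank '[[-1,0,0,2,0],[-1,0,0,3,0],[-1,0,0,3,0]]' | grep -E "eef|ft"
python3 - <<'E'
from h import *
s=read_state();print(s['joint_positions'].round(3),s['tau'].round(2),s['wrist_torque'])
E
```

```text
clock: 8.52
eef_pos: [0.3914, -0.3467, -0.0166]
tcp_rot: [0.229, 0.973, 0.0, -0.0]
ft_force: [-0.1, -0.5, -0.4]
grip_width: -0.0002
finger_force: 0.0
eef_pos: [0.3915, -0.3467, -0.0195]
ft_force: [0.1, 0.5, 0.3]
[ 0.477  0.697  0.208  1.997 -0.293  0.477  2.008] [ 1.000e-02 -5.261e+01  4.930e+00 -1.299e+01  0.000e+00 -1.000e-02
  0.000e+00] [ 0.04525105  0.00155818 -0.01398876]
```

```bash
for i in 1 ; do python3 -m crank '[[-1,0,0,2,0],[-1,0,0,4,0],[-1,0,0,4,0]]' | grep -E "eef|ft"; done
python3 -m crank '[[-1,0,0,2,0],[-1,0,0,3,0],[-1,0,0,3,0]]' | grep -E "eef|ft|rot"
```

```text
eef_pos: [0.3914, -0.3467, -0.0236]
ft_force: [-0.1, -0.4, 0.3]
eef_pos: [0.3916, -0.3469, -0.0256]
tcp_rot: [0.229, 0.973, 0.0, 0.0]
ft_force: [-2.0, 2.5, 11.5]
```

Contact comes at a reading of −0.025, so the real fingertips (shut) are about 24.5 mm short of the reported TCP. For the lateral offset, I intersect the fingertip corners seen earlier with that known tip height.

Run:
```python
from h import *
A=R.from_quat([.229,.973,0,0])
def t(name,P,z,pts,n='side'):
    for p in pts:
        W=onz(n,p,z);print(name,n,np.round(p),W.round(3),'tool mm',(A.inv().apply(W-P)*1000).round(0))
t('touch',np.array([.3914,-.3467,-.0126]),.012,[(221,421.2),(232.7,427),(251,417.8)])
t('shut',np.array([.4229,-.2842,.1008]),.125,[(232,350),(245,355),(262,353.6)])
t('open',np.array([.4252,-.2857,.1241]),.161,[(190+95/2.667,200+425/2.667),(190+155/2.667,200+440/2.667),(190+205/2.667,200+310/2.667),(190+230/2.667,200+322/2.667)])
s=lambda x,y:(180+(x-400)/6.667,y/6.667)
t('start',np.array([.2894,.5813,.2047]),.242,[s(545,465),s(590,482),s(665,385),s(705,390)])
u=lambda x,y:(20+x/6.667,330+y/6.667)
t('start',np.array([.2894,.5813,.2047]),.242,[u(385,310),u(350,420)],'top')
S=optics.camera('side')
```

```text
touch side [221. 421.] [ 0.339 -0.36   0.012] tool mm [ 41. -35. -25.]
touch side [233. 427.] [ 0.361 -0.372  0.012] tool mm [ 16. -36. -25.]
touch side [251. 418.] [ 0.394 -0.357  0.012] tool mm [ -7.  -8. -25.]
shut side [232 350] [ 0.372 -0.281  0.125] tool mm [ 47. -20. -24.]
shut side [245 355] [ 0.395 -0.293  0.125] tool mm [ 21. -20. -24.]
shut side [262. 354.] [ 0.425 -0.293  0.125] tool mm [ -5.  -7. -24.]
open side [226. 359.] [ 0.369 -0.32   0.161] tool mm [ 35. -56. -37.]
open side [248. 365.] [ 0.406 -0.333  0.161] tool mm [ -4. -51. -37.]
open side [267. 316.] [ 0.436 -0.24   0.161] tool mm [ 11.  46. -37.]
open side [276. 321.] [ 0.453 -0.251  0.161] tool mm [ -9.  44. -37.]
start side [202.  70.] [0.257 0.548 0.242] tool mm [ 14. -44. -37.]
start side [208.  72.] [0.278 0.531 0.242] tool mm [-12. -51. -37.]
start side [220.  58.] [0.302 0.618 0.242] tool mm [  5.  39. -37.]
start side [226.  58.] [0.32  0.612 0.242] tool mm [-14.  41. -37.]
start top [ 78. 376.] [0.276 0.534 0.242] tool mm [ -9. -48. -37.]
start top [ 72. 393.] [0.242 0.547 0.242] tool mm [ 27. -52. -37.]
```

With the 24.5 mm z bias, the open-finger corners come out symmetric at ±11 mm and ±45 mm, so the error is in z only. I go back to the cap with the corrected height.

```bash
python3 -m crank '[[1,0,0,-60,0],[1,0,40,-80,0],[1,0,70,-80,0],[1,0,70,-80,0],[1,0,70,-80,0]]'
python3 - <<'E'
from h import *
d((.4216,-.287,-.0145))
E
```

```text
clock: 10.32
eef_pos: [0.4223, -0.2846, 0.0535]
tcp_rot: [0.229, 0.973, -0.0, -0.0]
ft_force: [0.2, -2.0, -0.5]
grip_width: 0.0856
finger_force: 0.0
d mm [-0.4 -2.4 68. ]
tcp [ 0.4223 -0.2846  0.0535] yaxis deg 63.53 t 10.325 tilt [-4.e-04 -4.e-04 -1.e+00] w 0.08557495789769791 F [ 0.2 -2.  -0.5]
```

```bash
python3 -m crank '[[1,0,-2,50,0],[1,0,-2,68,0],[1,0,-2,68,0],[-0.5,0,-2,68,0],[-0.5,0,-2,68,0],[-0.5,0,-2,68,0],[-0.5,0,-2,68,0]]'
python3 -m crank '[[0.9,0,0,0,0],[0.9,0,0,0,0],[0.9,0,0,0,0.18],[0.9,0,0,0,0.36],[0.9,0,0,0,0.54],[0.9,0,0,0,0.72],[0.9,0,0,0,0.9]]'
python3 -m crank '[[0.9,0,0,0,0.18],[0.9,0,0,0,0.36],[0.9,0,0,0,0.54],[0.9,0,0,0,0.67],[0.9,0,0,0,0.67],[-0.5,0,0,0,0.67],[-0.5,0,0,0,0.67],[-0.5,0,0,0,0.67]]'
python3 -m crank '[[-0.5,0,0,0,0]]'
python3 -c "
from h import *
d((.5686,.1193,.15));print(read_state()['joint_positions'].round(2))"
```

```text
clock: 11.2
eef_pos: [0.4227, -0.2864, -0.0128]
tcp_rot: [0.229, 0.973, -0.0, 0.001]
ft_force: [-1.9, 0.0, 10.8]
grip_width: 0.0477
finger_force: 59.9
clock: 12.08
eef_pos: [0.422, -0.2857, -0.0144]
tcp_rot: [0.632, 0.775, 0.0, 0.0]
ft_force: [0.0, -0.1, 0.3]
grip_width: 0.0809
finger_force: 0.0
clock: 13.08
eef_pos: [0.4219, -0.2859, -0.0138]
tcp_rot: [0.85, 0.527, 0.0, -0.0]
ft_force: [-0.9, 1.8, 8.1]
grip_width: 0.0474
finger_force: 60.2
clock: 13.2
eef_pos: [0.4219, -0.2859, -0.0138]
tcp_rot: [0.85, 0.527, 0.0, -0.0]
ft_force: [-0.7, 1.3, 8.2]
grip_width: 0.0473
finger_force: 60.2
d mm [ 428.3  -48.4 -163.4]
tcp [ 0.4219 -0.2859 -0.0138] yaxis deg -26.36 t 13.2 tilt [ 7.e-04  7.e-04 -1.e+00] w 0.047288878181569134 F [-0.7  1.3  8.2]
[ 0.05  0.76  0.6   2.05 -0.8   0.58  0.76]
```

The cap is gripped and centred on both axes at (0.4219, −0.2859). That matches the top camera to within 1 mm, so I trust the top view: mouth ≈ (0.5686, 0.121). Now I lift and travel there.

```bash
python3 -m crank '[[-0.5,0,0,-60,0],[-0.5,40,0,-110,0],[-0.5,95,-10,-120,0],[-0.5,155,-18,-120,0],[-0.5,215,-25,-120,0],[-0.5,275,-33,-120,0],[-0.5,335,-40,-120,0],[-0.5,395,-47,-120,0]]'
python3 -m crank '[[-0.5,30,-2,0,0],[-0.5,30,-2,0,0],[-0.5,30,-2,0,0]]'
python3 - <<'E'
from h import *
d((.5686,.121,.1))
T=optics.camera('top')
# bore remeasure if visible + cap blob
for n in('top','side'):
    im=T if n=='top' else optics.camera(n)
    for c in blobs(im,(5,150,100),(20,255,255),30,(240,150,360,260)):
        print(n,cv2.boundingRect(c),cv2.contourArea(c))
P=read_state()['eef_pos'];print([proj(n,P+[0,0,.038]).round(1) for n in('top','side')])
E
```

```text
clock: 14.2
eef_pos: [0.5558, 0.0908, 0.1057]
tcp_rot: [0.85, 0.527, 0.0, -0.0]
ft_force: [1.4, -0.3, -1.1]
grip_width: 0.0474
finger_force: 62.2
clock: 14.58
eef_pos: [0.5665, 0.1152, 0.1055]
tcp_rot: [0.85, 0.527, -0.0, 0.0]
ft_force: [-0.5, 0.2, -0.8]
grip_width: 0.0475
finger_force: 62.2
d mm [ 6.1 -0.7  5.5]
tcp [0.5665 0.1152 0.1055] yaxis deg -26.45 t 14.575 tilt [-6.e-04 -8.e-04 -1.e+00] w 0.047507304678524265 F [-0.5  0.2 -0.8]
top (271, 233, 10, 11) 34.0
top (356, 222, 4, 15) 32.5
side (314, 184, 20, 18) 222.0
[array([270.2, 234.3]), array([324.2, 190.5])]
```

```bash
python3 -m crank '[[-0.5,6,-1,0,0],[-0.5,6,-1,30,0],[-0.5,6,-1,60,0],[-0.5,6,-1,72,0],[-0.5,6,-1,76,0],[-0.5,6,-1,76,0]]'
python3 -m crank '[[-0.5,0,0,2,0],[-0.5,0,0,3,0],[-0.5,0,0,3,0]]'
python3 -c "
from h import *
d((.5686,.121,.026))"
```

```text
clock: 15.42
eef_pos: [0.5694, 0.1222, 0.0303]
tcp_rot: [0.85, 0.527, 0.0, 0.0]
ft_force: [0.7, 0.5, -0.2]
grip_width: 0.0473
finger_force: 62.2
clock: 15.8
eef_pos: [0.5688, 0.1225, 0.0268]
tcp_rot: [0.85, 0.527, 0.0, -0.0]
ft_force: [0.5, 0.0, -0.8]
grip_width: 0.0468
finger_force: 62.2
d mm [-1.4  0.4  0.8]
tcp [0.5688 0.1225 0.0268] yaxis deg -26.41 t 15.8 tilt [ 2.e-04  2.e-04 -1.e+00] w 0.04676324581269585 F [ 0.5  0.  -0.8]
```

```bash
python3 -m crank '[[-0.5,-1,0,1,0],[-0.5,-1,0,2,0],[-0.5,-1,0,2,0]]'
python3 -m crank '[[-0.5,0,0,1,0],[-0.5,0,0,1.5,0],[-0.5,0,0,1.5,0]]'
```

```text
clock: 16.18
eef_pos: [0.5683, 0.1215, 0.0245]
tcp_rot: [0.85, 0.527, -0.0, -0.0]
ft_force: [-0.1, -0.3, -1.5]
grip_width: 0.047
finger_force: 62.2
clock: 16.55
eef_pos: [0.5687, 0.1214, 0.0232]
tcp_rot: [0.85, 0.527, 0.0, 0.0]
ft_force: [1.2, -0.5, 0.2]
grip_width: 0.0475
finger_force: 62.3
```

```bash
python3 -m crank '[[0.9,0,0,0,0],[0.9,0,0,0,0],[0.9,0,0,0,0],[0.9,0,0,-50,0],[0.9,0,0,-100,0],[0.9,-60,0,-130,0],[0.9,-120,0,-130,0],[0.9,-120,0,-130,0]]'
python3 - <<'E'
from h import *
T=optics.camera('top');S=optics.camera('side');r=[]
for n,im in(('top',T),('side',S)):
    for c in blobs(im,(5,150,60),(20,255,255),60,(240,190,360,270)):
        x,y,w,h=cv2.boundingRect(c);k=im[y+3:y+h-3,x+3:x+w-3].max(2).astype(float)
        g=np.clip(110-k,0,None);yy,xx=np.mgrid[y+3:y+h-3,x+3:x+w-3];p=np.array([(g*xx).sum(),(g*yy).sum()])/g.sum()
        print(n,(x,y,w,h),p.round(2),onz(n,p,.065).round(4),onz(n,p,.053).round(4));r.append(p)
print(tri(*r[:2])); d((.5687,.1214,.1))
E
```

```text
clock: 17.55
eef_pos: [0.5128, 0.0095, 0.1539]
tcp_rot: [0.852, 0.523, -0.0, -0.0]
ft_force: [0.8, 1.3, -0.8]
grip_width: 0.0809
finger_force: 0.0
top (261, 232, 12, 16) [268.04 240.74] [0.5691 0.1277 0.065 ] [0.5718 0.1287 0.053 ]
side (240, 214, 33, 34) [255.88 229.91] [0.3996 0.0768 0.065 ] [0.398  0.0889 0.053 ]
side (316, 208, 20, 19) [325.15 214.62] [0.5687 0.116  0.065 ] [0.5697 0.1287 0.053 ]
(array([0.47926719, 0.09339507, 0.09808203]), np.float64(0.17164590931254245))
d mm [120.1   0.3  53.4]
tcp [0.5149 0.014  0.1533] yaxis deg -26.48 t 17.65 tilt [ 2.e-04  1.e-03 -1.e+00] w 0.0812159906746225 F [0.8 0.2 0.7]
```

The cap dot at side (325,215) matches a cap standing proud, at a height of about 63 mm near (0.569, 0.121). Next is the pusher.

Run:
```python
from h import *
T=optics.camera('top');S=optics.camera('side')
# handle top disc: slightly lighter than handle side in top view
x0,y0=182,292;k=T[y0:312,x0:206].astype(int).max(2);print(k[:, :18])
for n,im,box in(('side',S,(262,150,284,178)),):
    for c in blobs(im,(0,0,0),(180,255,50),20,box): print(n,cv2.boundingRect(c))
d((.4368,.3297,.11),(.4368,.3297,.0065))
```

```text
[[140 177 178 175 178 176 176 176 178 176 176 177 176 178 176 174 179 180]
 [139 177 177 179 177 176 177 175 174 180 176 179 168 174 174 177 177 176]
 [141 175 178 177 178 178 176 168 162 173 193 195 173 186 187 183 159 157]
 [137 178 177 177 167 148 141 113 103 137 204 229 231 230 208 180  87  79]
 [135 178 178 161 120  59  17  23  21  40 130 187 195 195 114 101 103  99]
 [134 177 178 125  45  26  28  27  30  26  21  13  18  47  71  84 101 100]
 [132 178 170 103  28  26  30  31  32  32  29  11   5   4  15  29  99  99]
 [131 177 148  73  27  31  34  34  36  36  35  16   5   7   5   8  80  98]
 [130 178 142  66  32  36  37  37  40  42  41  16   6  10   3   7  37  84]
 [129 174 139  66  34  37  38  44  42  43  36  15   5   5   3  13  16  78]
 [131 177 160 100  40  39  45  45  48  47  25  10   9   3   9   8  10  84]
 [125 176 179 159  89  39  41  44  41  30  13   9   7   3  10   8  32  94]
 [124 180 177 179 156 116  74  50  28  12   9   0   7  11   5  16  69 176]
 [128 178 176 178 176 170 172 185 150 130  65  11  29  42  66 156 178 229]
 [122 178 179 178 180 181 196 224 223 214 190 175 151 172 181 229 233 232]
 [122 181 179 178 180 180 177 188 223 233 232 232 225 230 232 233 230 201]
 [121 180 180 181 180 179 182 174 195 215 229 231 232 233 230 209 180  99]
 [116 179 180 179 181 180 178 181 182 191 199 195 205 188 180 134 103 112]
 [116 181 180 179 182 183 180 180 182 182 182 173 176 158 150 147 156 166]
 [119 181 183 179 181 182 181 181 179 182 183 181 182 180 182 183 183 183]]
side (267, 150, 17, 28)
d mm [ 246.9 -209.8   43. ]
d mm [ 246.9 -209.8  146.5]
tcp [0.5155 0.0154 0.1529] yaxis deg -26.3 t 17.75 tilt [ 0.e+00  4.e-04 -1.e+00] w 0.08107883562407146 F [ 0.2  0.6 -0.4]
```

```bash
python3 -m crank '[[0.9,248,-211,0,0],[0.9,248,-211,0,0],[0.9,248,-211,0,0],[0.9,248,-211,20,0],[0.9,248,-211,40,0],[0.9,248,-211,40,0],[0.9,248,-211,40,0],[0.9,248,-211,40,0]]'
python3 - <<'E'
from h import *
d((.4359,.3311,.0075))
T=optics.camera('top');x0,y0=255,228
r=[]
for n in('top','side'):
    im=T if n=='top' else optics.camera(n)
    for c in blobs(im,(5,150,60),(20,255,255),60,(255,190,360,270)):
        x,y,w,h=cv2.boundingRect(c)
        if w>25: continue
        k=im[y+3:y+h-3,x+3:x+w-3].max(2).astype(float)
        g=np.clip(110-k,0,None);yy,xx=np.mgrid[y+3:y+h-3,x+3:x+w-3];p=np.array([(g*xx).sum(),(g*yy).sum()])/g.sum()
        print(n,(x,y,w,h),p.round(2),onz(n,p,.065).round(4),onz(n,p,.053).round(4));r.append(p)
if len(r)==2:print(tri(*r))
E
```

```text
clock: 18.75
eef_pos: [0.4374, 0.3281, 0.1136]
tcp_rot: [0.851, 0.526, 0.0, 0.001]
ft_force: [-0.5, -0.7, -0.2]
grip_width: 0.0812
finger_force: 0.0
d mm [  2.   -2.8 106.1]
tcp [0.4374 0.3281 0.1136] yaxis deg -26.54 t 18.75 tilt [ 1.e-03 -8.e-04 -1.e+00] w 0.0811836691028553 F [-0.5 -0.7 -0.2]
top (261, 232, 20, 20) [270.85 240.8 ] [0.5683 0.1206 0.065 ] [0.571  0.1215 0.053 ]
side (255, 220, 18, 27) [263.14 230.62] [0.4169 0.073  0.065 ] [0.4156 0.085  0.053 ]
side (316, 208, 20, 19) [325.61 215.43] [0.5696 0.113  0.065 ] [0.5707 0.1257 0.053 ]
```

The cap sits at about (0.569, 0.121) and stands proud. Now I grasp the pusher.

```bash
python3 -m crank '[[0.9,1,-1,50,0],[0.9,1,-1,90,0],[0.9,1,-1,105,0],[0.9,1,-1,105,0],[-1,1,-1,105,0],[-1,1,-1,105,0],[-1,1,-1,105,0],[-1,1,-1,105,0]]'
python3 -m crank '[[-1,0,0,0,0],[-1,0,0,0,0]]'
python3 -c "
from h import *
d((.569,.121,.09))"
```

```text
clock: 19.85
eef_pos: [0.436, 0.3318, 0.0088]
tcp_rot: [0.85, 0.527, 0.0, -0.0]
ft_force: [-1.0, -1.0, 6.1]
grip_width: 0.0226
finger_force: 58.3
clock: 20.1
eef_pos: [0.436, 0.3318, 0.0089]
tcp_rot: [0.85, 0.527, 0.0, -0.0]
ft_force: [-1.4, -0.7, 6.2]
grip_width: 0.0231
finger_force: 58.3
d mm [-129.6  212.8  -81.3]
tcp [0.436  0.3318 0.0089] yaxis deg -26.4 t 20.1 tilt [ 3.e-04  1.e-03 -1.e+00] w 0.023067360289535363 F [-1.4 -0.7  6.2]
```

```bash
python3 -m crank '[[-1,0,0,-50,0],[-1,-10,20,-90,0],[-1,-40,65,-90,0],[-1,-70,115,-90,0],[-1,-100,165,-90,0],[-1,-130,213,-90,0],[-1,-130,213,-90,0],[-1,-130,213,-90,0]]'
python3 - <<'E'
from h import *
d((.569,.121,.073))
for n in('top','side'):
    im=optics.camera(n)
    for c in blobs(im,(0,0,90),(180,60,255),20,(300,170,350,225) if n=='side' else (250,215,295,255)):
        print(n,cv2.boundingRect(c),cv2.contourArea(c))
P=read_state()['eef_pos'];print([proj('side',P+[dx,0,dz]).round(1) for dx,dz in((0,-.0049),(0,.02),(.02,.0),(-.02,0.))])
E
```

```text
clock: 21.1
eef_pos: [0.5681, 0.1205, 0.0977]
tcp_rot: [0.85, 0.527, -0.0, -0.001]
ft_force: [-0.1, 0.9, -2.8]
grip_width: 0.0226
finger_force: 59.4
d mm [ 0.8  0.6 24.7]
tcp [0.5681 0.1205 0.0977] yaxis deg -26.43 t 21.1 tilt [-1.2e-03  5.0e-04 -1.0e+00] w 0.02255644928691868 F [-0.1  0.9 -2.8]
top (270, 234, 8, 11) 21.5
side (317, 197, 16, 15) 91.0
[array([324.5, 204.6]), array([324.5, 196.9]), array([332.8, 202.6]), array([316.3, 203.6])]
```

```bash
python3 -m crank '[[-1,1,0,12,0],[-1,1,0,22,0],[-1,1,0,26,0],[-1,1,0,29,0],[-1,1,0,29,0]]'
python3 -m crank '[[-1,0,0,2,0],[-1,0,0,4,0],[-1,0,0,4,0]]'
```

```text
clock: 21.82
eef_pos: [0.5692, 0.1209, 0.069]
tcp_rot: [0.85, 0.527, -0.0, 0.0]
ft_force: [-0.1, -0.3, -2.6]
grip_width: 0.0227
finger_force: 59.6
clock: 22.2
eef_pos: [0.5699, 0.1209, 0.0655]
tcp_rot: [0.85, 0.527, 0.001, 0.0]
ft_force: [0.2, -0.5, -1.2]
grip_width: 0.0233
finger_force: 59.9
```

```bash
python3 -m crank '[[-1,0,0,2,0],[-1,0,0,4,0],[-1,0,0,4,0]]' | grep -E "eef|ft|rot"
python3 -m crank '[[-1,0,0,1.5,0],[-1,0,0,3,0],[-1,0,0,3,0]]'
```

```text
eef_pos: [0.5686, 0.1211, 0.0605]
tcp_rot: [0.85, 0.527, -0.001, -0.0]
ft_force: [0.3, 0.5, -1.8]
clock: 22.95
eef_pos: [0.5692, 0.121, 0.058]
tcp_rot: [0.85, 0.527, -0.0, -0.0]
ft_force: [1.1, -0.2, -3.3]
grip_width: 0.0227
finger_force: 60.0
```

```bash
python3 -m crank '[[-1,0,0,1.5,0],[-1,0,0,3,0],[-1,0,0,3,0]]' | grep -E "eef|ft|rot"
python3 - <<'E'
from h import *
S=optics.camera('side')
for nm,lo,hi in(('nose',(0,0,90),(180,60,255)),('orange',(5,150,60),(20,255,255))):
    for c in blobs(S,lo,hi,15,(300,185,350,235)): print(nm,cv2.boundingRect(c),cv2.contourArea(c))
print(proj('side',np.array([.569,.121-.02,.053])),proj('side',np.array([.569,.121-.02,.063])))
k=np.zeros((600,600,3),np.uint8);k=cv2.resize(S[160:260,275:375],(600,600),interpolation=2);cv2.imwrite('pics/press.png',k[:,:,::-1])
E
```

```text
eef_pos: [0.5694, 0.1211, 0.0577]
tcp_rot: [0.85, 0.527, 0.001, -0.001]
ft_force: [-10.0, 0.2, 26.0]
nose (318, 209, 17, 15) 99.0
orange (316, 214, 20, 14) 59.5
[325.75775929 222.33471418] [325.75069537 219.39676656]
```

View pics/press.png

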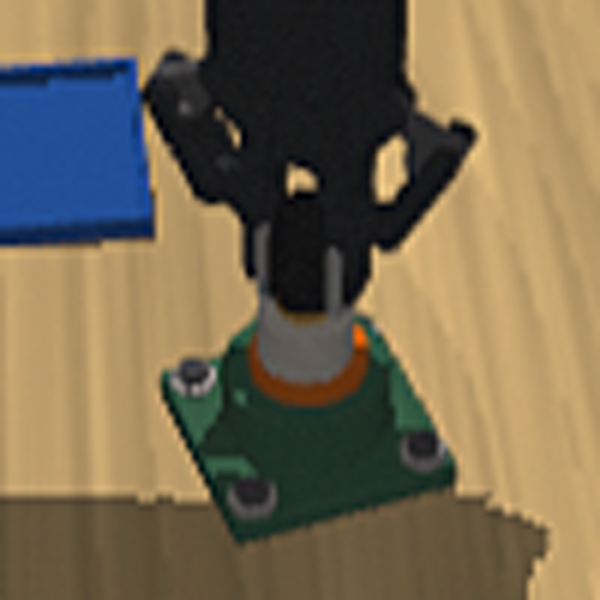

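The nose is at (305,350) in the crop with a thin orange flange rim at (305,390) lying on the boss; the reaction is 26 N at just the expected home height. I press slightly more to check that it's stiff.

```bash
python3 -m crank '[[-1,0,0,0,0],[-1,0,0,1,0],[-1,0,0,2,0],[-1,0,0,2,0]]' | grep -E "eef|ft|rot"
python3 -m crank '[[-1,0,0,-2,0],[-1,0,0,-20,0],[-1,0,0,-60,0],[-1,0,0,-80,0]]' | grep -E "eef|ft|rot"
python3 -c "
from h import *
d((.436,.3318,.0097),(.436,.3318,.13))"
```

```text
eef_pos: [0.5696, 0.1212, 0.0576]
tcp_rot: [0.85, 0.527, 0.001, -0.002]
ft_force: [-16.9, 0.2, 45.6]
eef_pos: [0.5704, 0.1209, 0.1352]
tcp_rot: [0.85, 0.527, 0.001, 0.001]
ft_force: [-0.5, -0.8, -2.4]
d mm [ 128.9 -214.5  125.2]
d mm [ 129.  -214.2    4.9]
tcp [0.5704 0.1209 0.1352] yaxis deg -26.42 t 24.375 tilt [ 2.8e-03  3.0e-04 -1.0e+00] w 0.022841972548019517 F [-0.5 -0.8 -2.4]
```

Stiff, so the cap appears home. I carry the pusher back over the tray and check the cap's height by camera before setting it down.

```bash
python3 -m crank '[[-1,30,-50,0,0],[-1,60,-100,0,0],[-1,90,-150,0,0],[-1,129,-214,0,0],[-1,129,-214,60,0],[-1,129,-214,90,0],[-1,129,-214,90,0],[-1,129,-214,90,0]]' | grep -E "eef|ft|rot"
python3 - <<'E'
from h import *
r={}
for n in('top','side'):
    im=optics.camera(n)
    for c in blobs(im,(5,150,60),(20,255,255),60,(255,190,390,310)):
        x,y,w,h=cv2.boundingRect(c)
        if w>26 or w<17: continue
        k=im[y+3:y+h-3,x+3:x+w-3].max(2).astype(float)
        g=np.clip(110-k,0,None);yy,xx=np.mgrid[y+3:y+h-3,x+3:x+w-3];p=np.array([(g*xx).sum(),(g*yy).sum()])/g.sum()
        print(n,(x,y,w,h),p.round(2),onz(n,p,.053).round(4),onz(n,p,.065).round(4));r.setdefault(n,{})[x>320 if n=='top' else y>260]=p
for k in(0,1):
    try: print(k,tri(r['top'][k],r['side'][k]))
    except KeyError: pass
d((.436,.3318,.0097))
E
```

```text
eef_pos: [0.4362, 0.3317, 0.0443]
tcp_rot: [0.85, 0.526, 0.001, 0.0]
ft_force: [0.4, 0.0, -1.7]
top (262, 232, 20, 20) [271.11 241.34] [0.5695 0.1209 0.053 ] [0.5669 0.12   0.065 ]
top (356, 220, 19, 19) [364.91 228.89] [ 0.5805 -0.1225  0.053 ] [ 0.5777 -0.1209  0.065 ]
side (329, 287, 24, 22) [340.48 296.62] [ 0.5817 -0.1271  0.053 ] [ 0.5805 -0.1361  0.065 ]
side (255, 215, 18, 32) [263.16 228.34] [0.4156 0.0929 0.053 ] [0.4169 0.0807 0.065 ]
side (316, 211, 21, 17) [325.99 217.79] [0.5709 0.1171 0.053 ] [0.5699 0.1045 0.065 ]
0 (array([0.57086188, 0.12132461, 0.04880609]), np.float64(0.0008042200939100549))
1 (array([ 0.58200026, -0.12324096,  0.04763673]), np.float64(0.0004791383458242305))
d mm [-0.5 -0.2 35. ]
tcp [0.4363 0.3321 0.0447] yaxis deg -26.46 t 25.475 tilt [ 0.0022  0.0017 -1.    ] w 0.022700783946406837 F [-0.4  0.1 -2.3]
```

The cap's dot triangulates to 48.8 mm, against 47.6 mm for the finished reference housing, so it's home. I set the pusher down.

```bash
python3 -m crank '[[-1,0,0,20,0],[-1,0,0,31,0],[-1,0,0,34,0],[-1,0,0,35,0],[-1,0,0,35,0]]' | grep -E "eef|ft|rot"
python3 -m crank '[[-1,0,0,0.5,0],[-1,0,0,1,0],[-1,0,0,1,0]]' | grep -E "eef|ft|rot"
```

```text
eef_pos: [0.434, 0.3314, 0.0089]
tcp_rot: [0.85, 0.527, -0.001, -0.001]
ft_force: [-6.2, -3.0, 16.3]
eef_pos: [0.434, 0.3314, 0.0088]
tcp_rot: [0.85, 0.527, -0.001, -0.001]
ft_force: [-10.5, -3.5, 27.4]
```

```bash
python3 -m crank '[[-1,0,0,-1.5,0],[-1,0,0,-1.5,0],[-0.2,0,0,-1.5,0],[0.5,0,0,-1.5,0],[0.9,0,0,-1.5,0],[0.9,0,0,-1.5,0]]' | grep -E "eef|ft|width"
python3 -m crank '[[0.9,0,0,-20,0],[0.9,0,0,-60,0],[0.9,0,0,-110,0],[0.9,-60,60,-130,0],[0.9,-120,100,-130,0],[0.9,-120,100,-130,0],[0.9,-120,100,-130,0]]' | grep -E "eef|ft|clock"
python3 - <<'E'
from h import *
T=optics.camera('top');S=optics.camera('side')
for n,im,bx,bb in(('top',T,(182,288,212,315),(170,265,235,330)),('side',S,(258,150,284,182),(250,165,305,210))):
    for nm,lo,hi,b in(('handle',(0,0,0),(180,255,50),bx),('tray',(100,150,60),(125,255,255),bb)):
        for c in blobs(im,lo,hi,20,b): print(n,nm,cv2.boundingRect(c),np.round(cv2.minAreaRect(c)[0],1))
print(read_state()['dq'].round(3))
E
```

```text
eef_pos: [0.435, 0.3317, 0.0085]
ft_force: [0.5, 0.3, -0.6]
grip_width: 0.0813
clock: 28.1
eef_pos: [0.4719, 0.1767, 0.1402]
ft_force: [0.9, 0.8, 0.1]
side handle (264, 150, 12, 27) [269.8 162.8]
side tray (257, 170, 43, 32) [277.3 185.5]
[-0.017  0.016 -0.023 -0.006 -0.005 -0.003  0.001]
```

```bash
python3 -m crank '[[0.9,-50,30,0,0],[0.9,-100,60,0,0],[0.9,-150,90,0,0],[0.9,-200,120,0,0],[0.9,-200,120,0,0],[0.9,-200,120,0,0]]' | grep -E "eef|ft|clock"
python3 - <<'E'
from h import *
T=optics.camera('top');S=optics.camera('side')
for n,im,bx in(('top',T,(182,288,212,315)),('side',S,(258,150,284,182))):
    for c in blobs(im,(0,0,0),(180,255,50),20,bx): print(n,cv2.boundingRect(c),np.round(cv2.minAreaRect(c)[0],1))
for n,im,b in(('top',T,(325,140,365,180)),('side',S,(410,255,450,290))):
    for c in blobs(im,(172,150,60),(180,255,255),20,b)+blobs(im,(0,180,60),(4,255,255),20,b): print(n,'red',cv2.boundingRect(c))
for n in('top','side'):
    a=cv2.imread(f'pics/{n}0.png')[:,:,::-1];b={'top':(325,270,355,340),'side':(215,272,297,302)}[n];x0,y0,x1,y1=b
    im=T if n=='top' else S
    print(n,'wrench diff',np.abs(a[y0:y1,x0:x1].astype(int)-im[y0:y1,x0:x1]).mean().round(1))
E
```

```text
clock: 28.95
eef_pos: [0.4899, -0.0511, 0.1386]
ft_force: [-0.9, 1.0, 0.5]
top (186, 296, 13, 10) [191.9 301. ]
side (266, 160, 18, 22) [271.4 172.9]
top red (334, 145, 20, 20)
side red (420, 263, 25, 21)
top wrench diff 93.4
side wrench diff 37.8
```

The pusher's top-view box matches its starting one, so it stands upright. The jar hasn't moved, and the arm touches nothing (it only hides the wrench from view). I hand in.

```bash
python3 -m crank '[[0.9,0,0,0,0],[0.9,0,0,0,0]]' | grep -E "ft|clock"; python3 -c "
from cell import workorder
print(workorder.hand_in())"
```

```text
clock: 29.3
ft_force: [0.3, 0.4, -0.3]
the job is handed in; nothing more can be done
None
```

The job is handed in at 29 s, with no verdict shown: the cap was set in the bore and pressed home with the pusher, the pusher is back upright on the blue tray, the jar hasn't moved, and the wrench was never approached with the tool but was hidden by the arm in my last check.

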